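# Flip the status tag of the examined sample

## Robot

A 7-joint arm with a two-finger parallel gripper is mounted at the origin on the work surface. World frame = base frame: x ahead of the robot, y to its left, z up, the work surface at z = 0. Lengths are in mm, angles in rad, forces in N, time in s.
With the tool pointing down it reaches from about 425 to 925 mm from the base axis. Payload 6.8 kg.
Tool frame: the origin (TCP) lies on the front face of the gripper's body, between the roots of the fingers; the fingertips stand 73 mm ahead of it and the grasp point (between the pads) lies 54 mm ahead of it; z points along the fingers, y is the direction in which the jaws open and shut (so a half turn about z gives the same grasp; the last joint's range is limited). The gripper opens to 85 mm and grips with 20 to 120 N. Pads are 22 mm wide; open, the fingers measure 114 mm over their backs; the gripper's body (76 mm by 85 mm) begins 54 mm behind the grasp point. The pads swing forward as they close: fully open they stand 13 mm farther back than shut.
Start: joints at [-1.421, 0.477, 0.022, 1.555, -0.011, 1.109, -0.083], TCP at [172.09, 652.71, 303.908] pointing down, gripper open.
Joint ranges: [-2.96, 2.96], [-0.34, 2.1], [-1.41, 1.46], [0.24, 2.44], [-1.37, 4.51], [0.17, 1.92], [-2.96, 2.96]. Speed limits (rad/s): [2.39, 2.39, 3.14, 3.14, 3.14, 3.14, 3.14].

## Interface

Orientations are given as [roll, pitch, yaw] about the fixed x, y, z axes, in that order (R = Rz(yaw) Ry(pitch) Rx(roll)).
In Python, from rig import bot gives the robot as it stands.
- The arm moves only by the tool drive_tool, never from a script. Its argument "rows" is a list that holds one entry, the list of rows, each a list of 7 numbers: the opening, from 0 (shut) to 1 (fully open), then the shift along the tool's x, y, z in units of 30 mm (1.0 is 30 mm), then the turn, a rotation vector about the tool's x, y, z in degrees. In form: [[[fingers, tx, ty, tz, wx, wy, wz], ...]]. A call has 1 to 12 rows; each row shifts and turns the commanded pose from where the row before left it, along the tool's axes as they then stand; what a row does not reach is not made up. A row lasts 1/12 s, in which the tool goes at most 41.7 mm and 7.16 degrees, less where a joint would pass 70% of its speed; a pose out of reach is approached as far as the arm can. A call is refused whole if a number of a shift passes 1 or a number of a turn 7.16, either way. A call with a gripper value outside its range is refused whole. The fingers move at their own pace and stop on an object; "grip_force" is the grip in N (left out, the last holds). Time passes only in rows, so rows that do not move let the fingers close. It gives the time, the measured TCP pose, the force and the opening at its end, in the units of the state.
- bot.observe(): the state, without advancing time (a new reading comes with each control period).
- bot.read_camera(name): name is "scene" or "top" or "wrist"; returns a dict with "img" (480x640x3 uint8, red, green, blue), "intrinsics" (3x3 intrinsics, pixels), "T" (4x4, takes a point from camera to world coordinates); the wrist camera has in their place "T_tool_cam" (4x4, takes a point from camera to tool coordinates, whose origin is the TCP and whose axes are the flange's). Camera axes: x right, y up, looking along -z (the intrinsics and any distortion apply to the point x, -y, -z); pixel columns grow to the right and rows downward; lengths in mm; the calibration is good to about 2 mm. A picture is of the moment at which its call begins: read the wrist's pose just before it. There is no depth.
- bot.close_job(): hands the job in, once; it reports no verdict.
The state is a dict: "time": time; "joint_pos": joint angles; "joint_velocities": joint speeds; "joint_torque": joint torques, N m; "ee_pos": TCP position; "ee_rot": TCP orientation; "wrist_force": force on the tool from outside, world axes, zero at the start; "wrist_torque": the same for the moment, N m; "grip_width": finger opening in mm.
Only numpy, scipy, OpenCV 4.12 (cv2) and the standard library are available. Lean on these libraries where they do the work, as an engineer would, in place of code of your own. Each camera call takes 0.05 s, during which the arm holds its last target.

## Task

The sample in the blue-lidded cup has been examined: mark it done. With the tips or the outside of the fingers, push the tag in front of that cup right over its hinge, from amber to green, until it lies fully down on its rest on the cups' side; do not take hold of the tag. Leave the cups, the other two tags and the things on the bench as they are.

Things in the scene. Friction and masses are not known exactly. Their poses are not given: they have to be found in the camera images.
- rack: Sample rack fixed to the bench, 170 x 292 mm on plan. Origin on the bench top (z = 0) straight below the middle of its hinge rod. +x points from the tags to the cups behind them (away from the robot, turned up to 0.3 rad), +y to the left along the rod, +z up. Base plate 8 mm thick, x = -30 to +140 mm; nearer than x = -30 mm there is only bare bench under the tags
- rod (a point): Middle of the 6 mm hinge rod of all three tags: rack x = 0, y = 0, z = 65 mm; the rod runs along rack y. White uprights 6 mm thick at rack y = +-45 and +-135 mm carry it; they reach x = +-26 mm and 72 mm high. Two slim rest bars for the tags run along y at x = +-22 mm, tops at z = 63 mm
- tag_1 (a joint): Angle (rad) of the left (the end towards the rack's +y) tag. 0: level on the near rest, towards the robot, amber up (often left a little short of it: starts at 0.05 to 0.35). pi/2: upright. pi (stop): level on the far rest, towards the cups, green up. Stiff hinge (0.03 N m, under 1 N at the edge): the tag stays at any angle where it is left
- tag_1_edge (a point): Middle of the free edge of the left (the end towards the rack's +y) tag, hinged at rack y = +90 mm: a flat plate, amber on one face, green on the other, 54 mm wide along the rod, 4 mm thick, reaching 65 mm from the rod's centre. Axes: -x from the hinge out to the edge, y along the rod, z out of the amber face
- tag_2 (a joint): Angle (rad) of the middle tag. 0: level on the near rest, towards the robot, amber up (often left a little short of it: starts at 0.05 to 0.35). pi/2: upright. pi (stop): level on the far rest, towards the cups, green up. Stiff hinge (0.03 N m, under 1 N at the edge): the tag stays at any angle where it is left
- tag_2_edge (a point): Middle of the free edge of the middle tag, hinged at rack y = 0 mm: a flat plate, amber on one face, green on the other, 54 mm wide along the rod, 4 mm thick, reaching 65 mm from the rod's centre. Axes: -x from the hinge out to the edge, y along the rod, z out of the amber face
- tag_3 (a joint): Angle (rad) of the right (the end towards the rack's -y) tag. 0: level on the near rest, towards the robot, amber up (often left a little short of it: starts at 0.05 to 0.35). pi/2: upright. pi (stop): level on the far rest, towards the cups, green up. Stiff hinge (0.03 N m, under 1 N at the edge): the tag stays at any angle where it is left
- tag_3_edge (a point): Middle of the free edge of the right (the end towards the rack's -y) tag, hinged at rack y = -90 mm: a flat plate, amber on one face, green on the other, 54 mm wide along the rod, 4 mm thick, reaching 65 mm from the rod's centre. Axes: -x from the hinge out to the edge, y along the rod, z out of the amber face
- place_1 (a point): Centre of the floor of the left (the end towards the rack's +y) cup place, straight behind tag_1: rack x = 100 mm, y = +90 mm, z = 8 mm. The cup stands in a 52 mm hole of a white plate whose top is at 38 mm, x = 67 to 133 mm
- place_2 (a point): Centre of the floor of the middle cup place, straight behind tag_2: rack x = 100 mm, y = 0 mm, z = 8 mm. The cup stands in a 52 mm hole of a white plate whose top is at 38 mm, x = 67 to 133 mm
- place_3 (a point): Centre of the floor of the right (the end towards the rack's -y) cup place, straight behind tag_3: rack x = 100 mm, y = -90 mm, z = 8 mm. The cup stands in a 52 mm hole of a white plate whose top is at 38 mm, x = 67 to 133 mm
- cup_blue: Loose clear sample cup with a blue screw lid and a piece of wood inside, 48 mm wide, 70 mm tall, 50 to 100 g, standing in one of the three places of the rack (which one changes). Origin at the centre of its underside, z up
- cup_red: Loose clear sample cup with a red screw lid and a piece of wood inside, 48 mm wide, 70 mm tall, 50 to 100 g, standing in one of the three places of the rack (which one changes). Origin at the centre of its underside, z up
- cup_white: Loose clear sample cup with a white screw lid and a piece of wood inside, 48 mm wide, 70 mm tall, 50 to 100 g, standing in one of the three places of the rack (which one changes). Origin at the centre of its underside, z up
- tape_roll: Loose roll of cream tape lying flat on the bench left of the rack, 90 mm across, 48 mm tall. Origin at the centre of its underside
- mouse: Loose black computer mouse on the bench right of the rack, 104 x 60 x 27 mm. Origin at the centre of its underside
Mind the look-alikes: they are no part of the job. What is shaped like the cup_white but black or pink is not meant.

How it is judged:
By the outcome, as a careful person would: the job done as asked, in the order asked, and still so for the second after the job is handed in, with the robot touching nothing.
It also fails if it takes over 42 s, if anything falls off the work surface, if the arm or the gripper's body presses on something with over 40 N, if the wrist force passes 120 N, or if a joint passes its speed limit or range.

## Working session

There is one attempt and no reset: what is moved stays moved. The work goes in short steps, Python scripts to look and compute and a tool call to move; the robot and the scene stay as the last step left them, time stands still between calls to the robot, and variables do not carry over. Pictures are saved under pics/ and viewed, and the job is handed in when it is done.

Besides the shell and the picture viewer there is one more tool, called after "Request:" as a command line: name --argument value ..., lists and objects as JSON in quotes. drive_tool: Moves the arm, as the interface text tells. Its arguments: {"type":"object","properties":{"rows":{"type":"array"},"grip_force":{"type":"number"}},"required":["rows"]}

```bash
mkdir -p pics; python3 - <<'E'
from rig import bot
import cv2,numpy as np
s=bot.observe();print(s['time'],s['ee_pos'],s['ee_rot'],s['grip_width'])
for n in ['scene','top','wrist']:
    d=bot.read_camera(n);cv2.imwrite(f'pics/{n}0.png',d['img'][:,:,::-1]);np.savez(f'{n}0.npz',**d)
    print(n,[k for k in d],d['intrinsics'],d.get('T',d.get('T_tool_cam')))
E
```

```text
0.0 [171.98025177 652.24515152 302.93050215] [-3.13977244e+00  1.54549245e-04  2.88383019e+00] 85.51526107794247
scene ['img', 'intrinsics', 'T'] [[451.38499217   0.         314.63519772]
 [  0.         451.38499217 236.40124455]
 [  0.           0.           1.        ]] [[-7.61465650e-01 -3.73405383e-01  5.29847604e-01  1.08385985e+03]
 [ 6.48148393e-01 -4.27784122e-01  6.30003497e-01  6.31355127e+02]
 [-8.58630472e-03  8.23145896e-01  5.67765013e-01  6.03702732e+02]
 [ 0.00000000e+00  0.00000000e+00  0.00000000e+00  1.00000000e+00]]
top ['img', 'intrinsics', 'T'] [[500.55876061   0.         316.93177206]
 [  0.         500.55876061 237.76412799]
 [  0.           0.           1.        ]] [[-7.62159900e-03  9.82930797e-01 -1.83817734e-01  3.57303909e+02]
 [-9.99968286e-01 -7.06699453e-03  3.67206529e-03 -5.68128702e+00]
 [ 2.31034715e-03  1.83839891e-01  9.82953487e-01  1.27145053e+03]
 [ 0.00000000e+00  0.00000000e+00  0.00000000e+00  1.00000000e+00]]
wrist ['img', 'intrinsics', 'T_tool_cam'] [[431.23921586   0.         317.39241521]
 [  0.         431.23921586 243.55171704]
 [  0.           0.           1.        ]] [[-5.30657882e-04  9.46497620e-01  3.22710357e-01  8.34925138e+01]
 [ 9.99999595e-01  2.67491456e-04  8.59834940e-04  4.15984601e-01]
 [ 7.27509461e-04  3.22710682e-01 -9.46497378e-01 -7.09097495e+01]
 [ 0.00000000e+00  0.00000000e+00  0.00000000e+00  1.00000000e+00]]
```

View pics/top0.png

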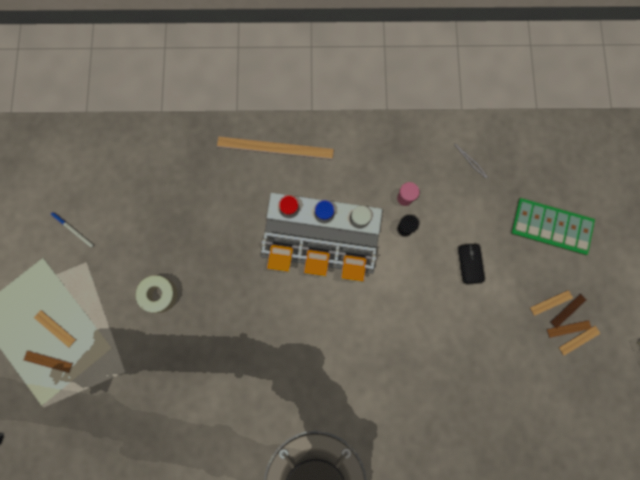

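View pics/scene0.png

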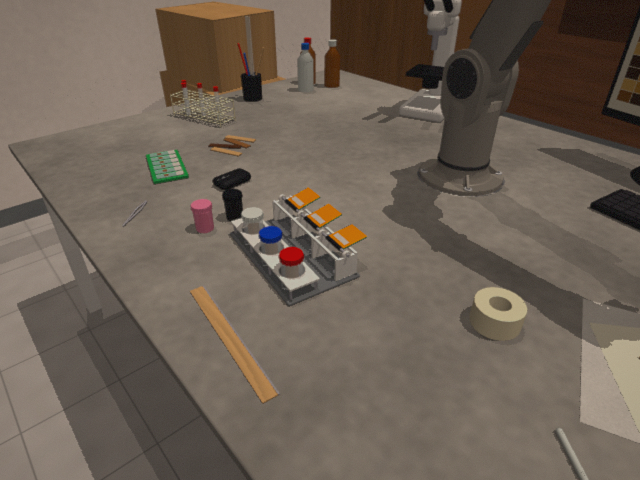

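```bash
cat > h.py <<'E'
import numpy as np,cv2
def ray(d,uv,z,T=None):
    T=d['T'] if T is None else T;K=d['intrinsics']
    v=np.array([(uv[0]-K[0,2])/K[0,0],-(uv[1]-K[1,2])/K[1,1],-1]);w=T[:3,:3]@v;o=T[:3,3]
    return o+w*(z-o[2])/w[2]
def blobs(img,lo,hi,amin=30):
    m=cv2.inRange(cv2.cvtColor(img,cv2.COLOR_RGB2HSV),lo,hi)
    n,l,st,c=cv2.connectedComponentsWithStats(m)
    return [(c[i],st[i]) for i in range(1,n) if st[i][4]>amin],l
E
python3 - <<'E'
from h import *
for n in ['top','scene']:
    d=np.load(n+'0.npz')
    for nm,lo,hi in [('blue',(110,150,80),(130,255,255)),('red',(0,200,80),(5,255,255)),('orange',(10,200,120),(22,255,255))]:
        for c,s in blobs(d['img'],lo,hi,60)[0]:
            print(n,nm,c.round(1),s,ray(d,c,75 if nm!='orange' else 78).round(1))
    
d=np.load('top0.npz')
for uv in [(360.5,215.5)]: print('white',ray(d,uv,78))
im=d['img'][180:300,240:400];cv2.imwrite('pics/topz.png',cv2.resize(im,None,fx=5,fy=5,interpolation=cv2.INTER_CUBIC)[:,:,::-1])
d=np.load('scene0.npz')
im=d['img'][170:310,220:380];cv2.imwrite('pics/scz.png',cv2.resize(im,None,fx=4,fy=4,interpolation=cv2.INTER_CUBIC)[:,:,::-1])
E
```

```text
top blue [324.1 209.7] [316 201  17  18 254] [651.  -28.3  75. ]
top red [288.6 205. ] [281 197  17  17 228] [663.7  59.   75. ]
top orange [278.9 261.9] [268 253  23  18 312] [522.1  81.8  78. ]
top orange [315.7 266.6] [305 258  23  17 298] [510.1  -6.7  78. ]
top orange [353.  271.9] [342 264  23  17 300] [496.6 -95.9  78. ]
scene blue [270.5 233.9] [259 226  23  17 294] [653.7 -22.9  75. ]
scene red [291.2 255.4] [280 247  24  19 330] [667.2  64.4  75. ]
scene orange [304.9 197. ] [288 188  31  21 263] [504.8 -91.2  78. ]
scene orange [325.6 214.1] [307 204  34  23 317] [518.7  -2.2  78. ]
scene orange [349.1 235.1] [329 225  37  23 363] [536.8  91.1  78. ]
white [ 635.13003793 -117.14647331   78.        ]
```

View pics/topz.png

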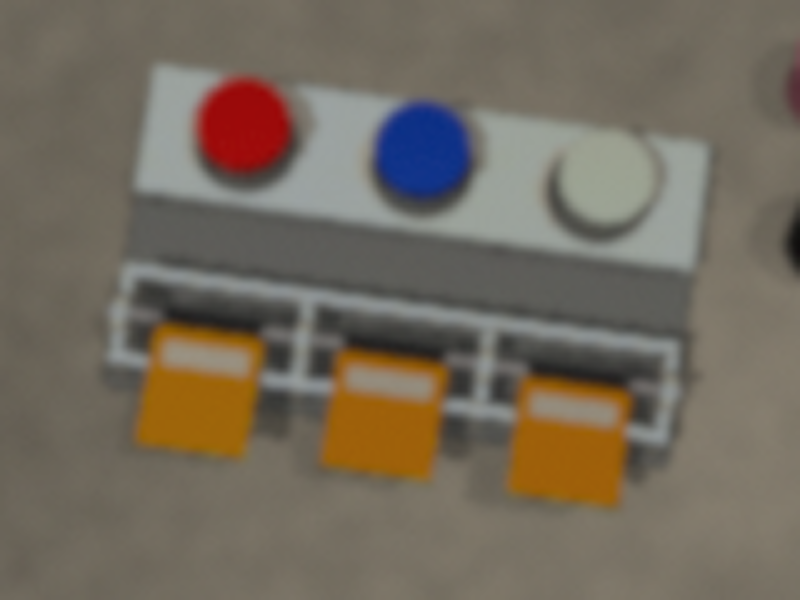

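View pics/scz.png

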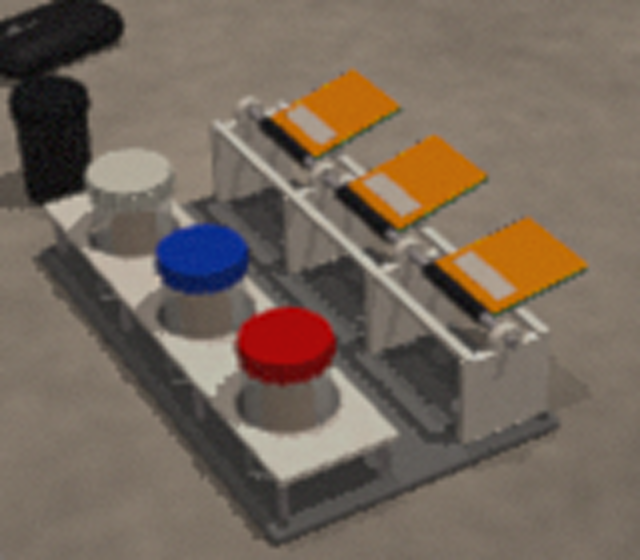

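Request:
drive_tool --rows '[[[0,-0.72,-0.92,0,0,0,0],[0,-0.72,-0.92,0,0,0,0],[0,-0.72,-0.92,0,0,0,0],[0,-0.72,-0.92,0,0,0,0],[0,-0.72,-0.92,0,0,0,0],[0,-0.72,-0.92,0,0,0,0],[0,-0.72,-0.92,0,0,0,0],[0,-0.72,-0.92,0,0,0,0],[0,-0.72,-0.92,0,0,0,0],[0,-0.72,-0.92,0,0,0,0]]]'

```text
time: 0.98
ee_pos: [310.9, 329.0, 303.8]
ee_rot: [3.142, -0.0, 2.884]
wrist_force: [1.2, 0.0, -0.0]
grip_width: -0.3
```

```bash
python3 - <<'E'
from h import *
d=np.load('top0.npz')
for p in [(118,313),(302,335),(485,362),(670,387)]:
    print(ray(d,(240+p[0]/5,180+p[1]/5),70).round(1))
E
```

```text
[570.9 119.9  70. ]
[559.4  30.2  70. ]
[545.5 -58.6  70. ]
[ 532.6 -148.2   70. ]
```

Request:
drive_tool --rows '[[[0,-0.72,-0.92,0,0,0,0],[0,-0.72,-0.92,0,0,0,0],[0,-0.72,-0.92,0,0,0,0],[0,-0.72,-0.92,0,0,0,0],[0,-0.72,-0.92,0,0,0,0],[0,-0.72,-0.92,0,0,0,0],[0,-0.72,-0.92,0,0,0,0],[0,-0.72,-0.92,0,0,0,0],[0,-0.72,-0.92,0,0,0,0],[0,-0.72,-0.92,0,0,0,0]]]'

```text
time: 1.82
ee_pos: [449.3, 7.1, 304.0]
ee_rot: [3.141, 0.0, 2.884]
wrist_force: [0.2, 0.1, 0.2]
grip_width: -0.1
```

Request:
drive_tool --rows '[[[0,0,0,0,0,0,7.1],[0,0,0,0,0,0,7.1],[0,0,0,0,0,0,7.1],[0,0,0,0,0,0,7.1],[0,0,0,0,0,0,7.1],[0,0,0,0,0,0,7.1],[0,0,0,0,0,0,7.1],[0,0,0,0,0,0,7.1],[0,0,0,0,0,0,7.1],[0,0,0,0,0,0,7.1],[0,0,0,0,0,0,7.1],[0,0,0,0,0,0,7.1]]]'

```text
time: 2.82
ee_pos: [448.9, 8.8, 303.8]
ee_rot: [-3.141, 0.0, 1.391]
wrist_force: [0.2, -0.3, 0.0]
grip_width: -0.2
```

Request:
drive_tool --rows '[[[0,0,0,0,0,0,7.1],[0,0,0,0,0,0,7.1],[0,0,0,0,0,0,7.1],[0,0,0,0,0,0,7.1],[0,0,0,0,0,0,7.1],[0,0,0,0,0,0,7.1],[0,0,0,0,0,0,7.1],[0,0,0,0,0,0,7.1],[0,0,0,0,0,0,7.1],[0,0,0,0,0,0,7.1],[0,0,0,0,0,0,7.1],[0,0,0,0,0,0,7.1]]]'

```text
time: 3.82
ee_pos: [448.9, 8.8, 303.8]
ee_rot: [-3.142, 0.0, -0.096]
wrist_force: [-0.1, -0.0, 0.1]
grip_width: 0.3
```

Request:
drive_tool --rows '[[[0,0,0,0,0,0,2],[0,0,0,0,0,0,0]]]'

```text
time: 3.98
ee_pos: [448.9, 8.8, 303.8]
ee_rot: [-3.142, 0.0, -0.126]
wrist_force: [0.2, -0.8, 0.1]
grip_width: 0.0
```

```bash
cat >> h.py <<'E'
from scipy.spatial.transform import Rotation as Ro
def wristT(s,d):
    T=np.eye(4);T[:3,:3]=Ro.from_euler('xyz',s['ee_rot']).as_matrix();T[:3,3]=s['ee_pos'];return T@d['T_tool_cam']
E
python3 - <<'E'
from h import *
from rig import bot
s=bot.observe();d=bot.read_camera('wrist');print(s['joint_pos'].round(2) if hasattr(s['joint_pos'],'round') else s['joint_pos'])
cv2.imwrite('pics/w1.png',d['img'][:,:,::-1]);np.savez('w1.npz',TW=wristT(s,d),**d)
E
```

```text
[-0.86  0.1   0.76  2.11 -0.08  0.96 -1.75]
```

View pics/w1.png

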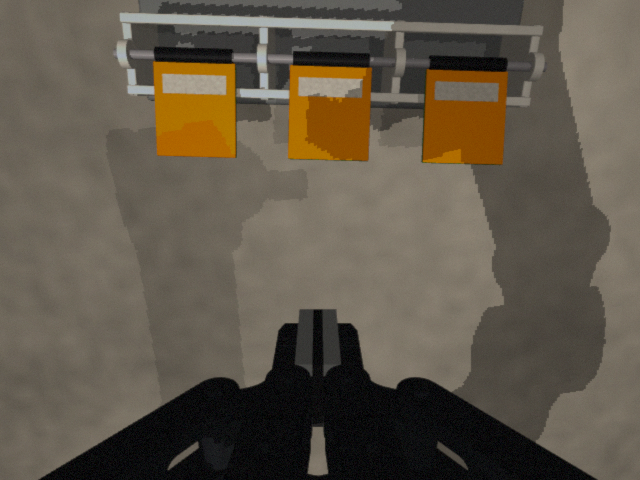

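```bash
python3 - <<'E'
from h import *
d=np.load('w1.npz');T=d['TW']
P=[ray(d,p,65,T) for p in [(123,54),(262,58),(400,62),(538,66)]]
print(np.round(P,1)); m=np.mean(P,0);v=P[0]-P[3];th=np.arctan2(-v[0],v[1]);print('rod',m,'th',th,np.linalg.norm(v))
X=np.array([np.cos(th),np.sin(th)]);Y=np.array([-X[1],X[0]])
for z in (65,70,75,80,85,90):
  for e in [(196,157),(329,160),(463,163)]:
    q=ray(d,e,z,T)-m;print(z,(q[:2]@X).round(1),(q[:2]@Y).round(1),end=' | ')
  print()
E
```

```text
[[ 573.7  122.5   65. ]
 [ 559.7   31.9   65. ]
 [ 545.7  -58.5   65. ]
 [ 531.6 -149.5   65. ]]
rod [552.65943759 -13.38242245  65.        ] th -0.15342369658828764 275.17828731489885
65 -66.0 93.6 | 65 -65.7 -0.8 | 65 -65.2 -96.4 | 
70 -65.4 92.3 | 70 -65.0 -0.7 | 70 -64.6 -94.7 | 
75 -64.7 90.9 | 75 -64.3 -0.5 | 75 -63.9 -93.0 | 
80 -64.0 89.5 | 80 -63.6 -0.3 | 80 -63.2 -91.3 | 
85 -63.3 88.2 | 85 -62.9 -0.2 | 85 -62.5 -89.6 | 
90 -62.6 86.8 | 90 -62.3 -0.0 | 90 -61.9 -87.9 |
```

Request:
drive_tool --rows '[[[0,0,0.2,0,0,0,1.5],[0,0,0,0,0,7,0],[0,0,0,0,0,7,0],[0,0,0,0,0,7,0],[0,0,0,0,0,7,0],[0,0,0,0,0,7,0],[0,0,0,0,0,7,0],[0,0,0,0,0,0,0]]]'

```text
time: 4.7
ee_pos: [448.6, -3.3, 304.4]
ee_rot: [3.124, -0.599, -0.156]
wrist_force: [-0.1, -1.0, -0.7]
grip_width: 0.3
```

```bash
cat >> h.py <<'E'
ROD=np.array([552.66,-13.38,0]);TH=-0.1534
def rep(s):
    Rr=Ro.from_euler('z',-TH); R=Ro.from_euler('xyz',s['ee_rot']).as_matrix()
    tcp=Rr.apply(np.array(s['ee_pos'])-ROD);z=Rr.apply(R[:,2])
    print('t',s['time'],'tcp',tcp.round(1),'tip',(tcp+73*z).round(1),'z',z.round(3),'y',Rr.apply(R[:,1]).round(3),'F',Rr.apply(s['wrist_force']).round(1),'q',np.round(s['joint_pos'],2))
E
python3 -c "
from h import *
from rig import bot
rep(bot.observe())"
```

```text
t 4.7 tcp [-104.4   -6.   304.4] tip [-63.2  -7.4 244.1] z [ 0.563 -0.019 -0.826] y [-0.012 -1.     0.015] F [ 0.1 -1.  -0.7] q [-0.67 -0.14  0.37  2.41  0.81  0.44 -2.7 ]
```

Request:
drive_tool --rows '[[[0,0,0,0,0,0,0],[0,-0.45,0,0.66,0,0,0],[0,-0.45,0,0.66,0,0,0],[0,-0.45,0,0.66,0,0,0],[0,-0.45,0,0.66,0,0,0],[0,0,0,0,0,0,0]]]'

```text
time: 5.2
ee_pos: [453.7, -10.7, 255.1]
ee_rot: [3.11, -0.594, -0.151]
wrist_force: [-0.5, -1.3, -0.1]
grip_width: -0.0
```

```bash
python3 -c "
from h import *
from rig import bot
rep(bot.observe())"
```

```text
t 5.2 tcp [-98.2 -12.5 255.1] tip [-57.3 -14.7 194.7] z [ 0.559 -0.03  -0.828] y [-0.015 -1.     0.026] F [-0.3 -1.3 -0.1] q [-0.22  0.01 -0.04  2.43  1.05  0.3  -2.95]
```

Request:
drive_tool --rows '[[[0,0,0,0,0,0,-7],[0,0,0,0,0,0,-7],[0,0,0,0,0,0,-7],[0,0,0,0,0,0,-7],[0,0,0,0,0,0,-7],[0,0,0,0,0,0,-7],[0,0,0,0,0,0,-7],[0,0,0,0,0,0,-7],[0,0,0,0,0,0,-7],[0,0,0,0,0,0,-7],[0,0,0,0,0,0,-7],[0,0,0,0,0,0,-7]]]'

```text
time: 6.2
ee_pos: [454.5, -7.6, 257.6]
ee_rot: [2.543, -0.031, 1.327]
wrist_force: [-0.8, -0.2, 0.1]
grip_width: 0.0
```

Request:
drive_tool --rows '[[[0,0,0,0,0,0,-6],[0,0,0,0,0,0,0]]]'

```text
time: 6.37
ee_pos: [454.4, -7.5, 257.5]
ee_rot: [2.543, 0.027, 1.411]
wrist_force: [0.6, 0.6, -0.8]
grip_width: 0.0
```

```bash
python3 -c "
from h import *
from rig import bot
rep(bot.observe())"
```

```text
t 6.3667 tcp [-98.   -9.2 257.5] tip [-56.9 -11.1 197.2] z [ 0.563 -0.026 -0.826] y [0.826 0.01  0.563] F [ 0.5  0.7 -0.8] q [-0.21  0.01 -0.06  2.43  1.05  0.3  -1.37]
```

Request:
drive_tool --rows '[[[0,0.15,0,0,4.5,0,0],[0,0.15,0,0,4.5,0,0],[0,0,-0.41,0.54,0,0,0],[0,0,-0.41,0.54,0,0,0],[0,0,-0.41,0.54,0,0,0],[0,0,-0.41,0.54,0,0,0],[0,0,0,0,0,0,0],[0,0,0,0,0,0,0]]]'

```text
time: 7.03
ee_pos: [445.0, -8.3, 195.2]
ee_rot: [2.649, 0.047, 1.398]
wrist_force: [0.4, -0.2, -0.3]
grip_width: -0.2
```

```bash
python3 -c "
from h import *
from rig import bot
rep(bot.observe())"
```

```text
t 7.0333 tcp [-107.2  -11.5  195.2] tip [-72.7 -15.1 131. ] z [ 0.472 -0.05  -0.88 ] y [0.881 0.005 0.473] F [ 0.4 -0.1 -0.3] q [ 0.07  0.16 -0.35  2.43  1.21  0.32 -1.55]
```

Request:
drive_tool --rows '[[[0,0,0,-0.5,6,1,0],[0,0.2,0.4,0,6,1,0],[0,0.2,0.4,0,6,1,0],[0,0,0,0,0,0,0],[0,0,0,0,0,0,0]]]'

```text
time: 7.45
ee_pos: [457.3, -9.7, 205.2]
ee_rot: [2.774, 0.051, 1.392]
wrist_force: [0.2, -0.6, -1.1]
grip_width: 0.4
```

```bash
python3 -c "
from h import *
from rig import bot
rep(bot.observe())"
```

```text
t 7.45 tcp [-94.8 -10.9 205.2] tip [-68.7 -15.1 137.2] z [ 0.358 -0.056 -0.932] y [ 0.934 -0.005  0.359] F [ 0.3 -0.5 -1.1] q [ 0.17  0.18 -0.42  2.33  0.7   0.41 -1.01]
```

Request:
drive_tool --rows '[[[0,0.2,0,0,3,2,0],[0,0.2,0,0,3,1,0],[0,0,0,0,0,0,0],[0,0,0,0,0,0,0]]]'

```text
time: 7.78
ee_pos: [457.8, 1.7, 203.5]
ee_rot: [2.881, 0.003, 1.41]
wrist_force: [-0.6, 0.4, 0.0]
grip_width: -0.1
```

```bash
python3 -c "
from h import *
from rig import bot
rep(bot.observe())"
```

```text
t 7.7833 tcp [-96.    0.4 203.5] tip [-77.3  -0.  133. ] z [ 0.257 -0.005 -0.966] y [ 0.966 -0.006  0.257] F [-0.6  0.3  0. ] q [ 0.27  0.22 -0.51  2.27  0.45  0.48 -0.75]
```

Request:
drive_tool --rows '[[[0,0,-0.35,0,0,0,0],[0,0,-0.25,0.7,0,0,0],[0,0,-0.2,0.8,0,0,0],[0,0,-0.2,0.8,0,0,0],[0,0,0,0,0,0,0],[0,0,0,0,0,0,0]]]'

```text
time: 8.28
ee_pos: [444.6, 4.1, 128.5]
ee_rot: [2.887, 0.004, 1.413]
wrist_force: [-0.4, 0.8, -0.3]
grip_width: -0.2
```

```bash
python3 -c "
from h import *
from rig import bot
s=bot.observe();rep(s);d=bot.read_camera('wrist');cv2.imwrite('pics/w2.png',d['img'][:,:,::-1])
d=bot.read_camera('scene');cv2.imwrite('pics/s2.png',d['img'][100:340,180:500,::-1].repeat(2,0).repeat(2,1))"
```

```text
t 8.2833 tcp [-109.4    0.8  128.5] tip [-91.    0.5  57.8] z [ 0.252 -0.004 -0.968] y [ 0.968 -0.003  0.252] F [-0.5  0.7 -0.3] q [ 0.1   0.34 -0.34  2.35  0.75  0.31 -1.07]
```

View pics/w2.png

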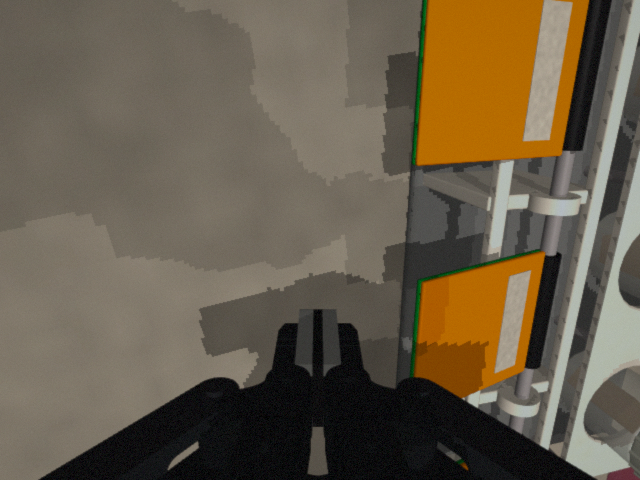

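View pics/s2.png

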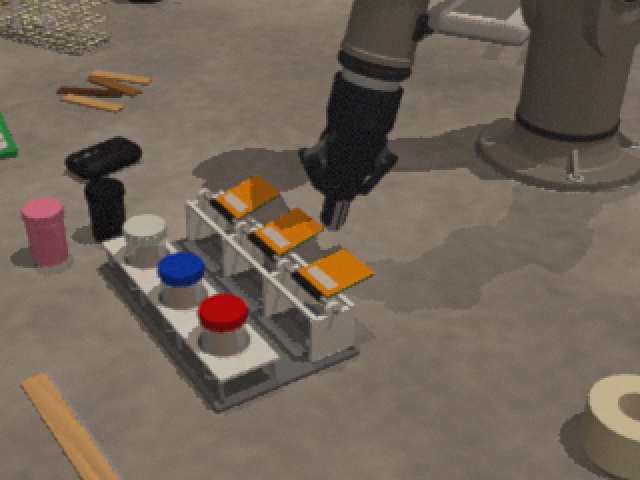

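Request:
drive_tool --rows '[[[0,0,0.35,0.06,0,0,0],[0,0,0.35,0.05,0,0,0],[0,0,0.16,-0.23,0,0,0],[0,0,0.16,-0.23,0,0,0],[0,0,0,0,0,0,0]]]'

```text
time: 8.8
ee_pos: [472.5, -0.8, 149.0]
ee_rot: [2.883, 0.002, 1.41]
wrist_force: [-2.7, 0.6, 0.4]
grip_width: -0.1
```

```bash
python3 -c "
from h import *
from rig import bot
s=bot.observe();rep(s);d=bot.read_camera('wrist');cv2.imwrite('pics/w3.png',d['img'][:,:,::-1])
d=bot.read_camera('scene');cv2.imwrite('pics/s3.png',d['img'][140:300,220:400,::-1].repeat(3,0).repeat(3,1))"
```

```text
t 8.8 tcp [-81.2   0.2 149. ] tip [-62.5  -0.1  78.4] z [ 0.256 -0.004 -0.967] y [ 0.967 -0.006  0.256] F [-2.8  0.1  0.4] q [ 0.19  0.34 -0.42  2.28  0.65  0.38 -0.94]
```

View pics/s3.png

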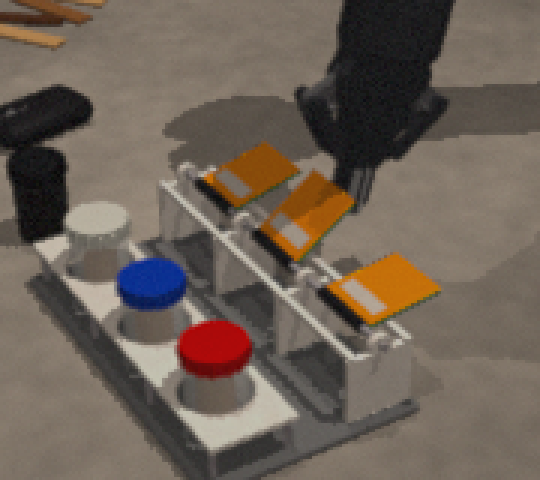

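Request:
drive_tool --rows '[[[0,0,0.26,-0.21,0,0,0],[0,0,0.26,-0.21,0,0,0],[0,0,0.41,-0.13,0,0,0],[0,0,0.41,-0.13,0,0,0],[0,0,0.39,0.03,0,0,0],[0,0,0.39,0.03,0,0,0],[0,0,0,0,0,0,0]]]'

```text
time: 9.48
ee_pos: [531.9, -9.8, 183.1]
ee_rot: [2.879, 0.0, 1.41]
wrist_force: [-0.2, -0.3, -1.3]
grip_width: -0.5
```

```bash
python3 -c "
from h import *
from rig import bot
s=bot.observe();rep(s);d=bot.read_camera('wrist');cv2.imwrite('pics/w4.png',d['img'][:,:,::-1])
d=bot.read_camera('scene');cv2.imwrite('pics/s4.png',d['img'][140:300,220:400,::-1].repeat(3,0).repeat(3,1))"
```

```text
t 9.4833 tcp [-21.1   0.4 183.1] tip [ -2.1   0.2 112.6] z [ 0.259 -0.002 -0.966] y [ 0.966 -0.007  0.259] F [-0.2 -0.3 -1.3] q [ 0.28  0.36 -0.48  2.13  0.54  0.5  -0.78]
```

View pics/s4.png

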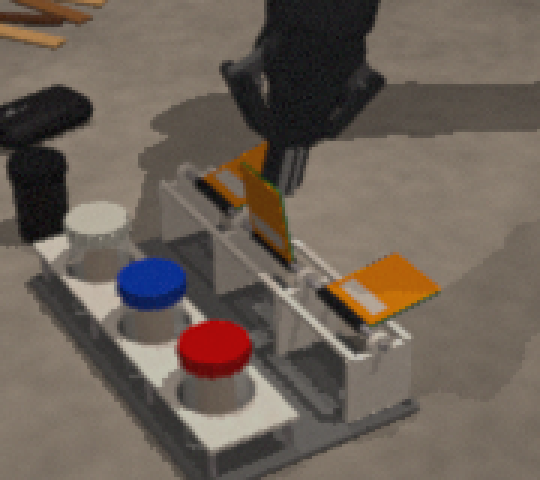

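View pics/w4.png

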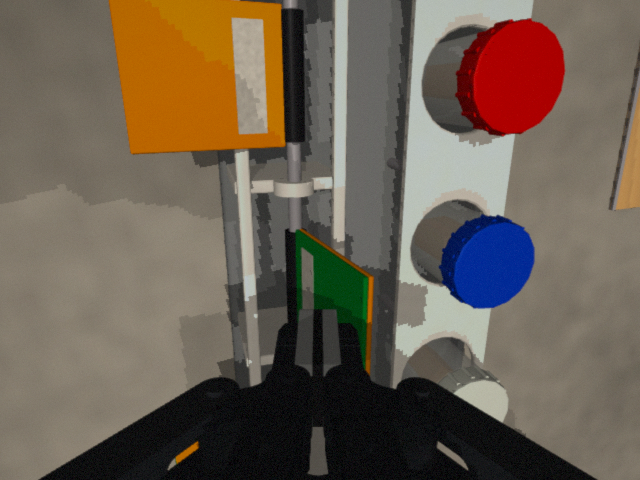

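Request:
drive_tool --rows '[[[0,0,0.29,0.21,0,0,0],[0,0,0.29,0.22,0,0,0],[0,0,0.18,0.22,0,0,0],[0,0,0.18,0.22,0,0,0],[0,0,0.07,0.26,0,0,0],[0,0,0.07,0.26,0,0,0],[0,0,-0.02,0.25,0,0,0],[0,0,0,0,0,0,0]]]'

```text
time: 10.25
ee_pos: [571.5, -16.3, 140.1]
ee_rot: [2.886, 0.002, 1.411]
wrist_force: [-0.8, -0.1, -0.3]
grip_width: -0.1
```

```bash
python3 -c "
from h import *
from rig import bot
s=bot.observe();rep(s);d=bot.read_camera('wrist');cv2.imwrite('pics/w5.png',d['img'][:,:,::-1])
d=bot.read_camera('scene');cv2.imwrite('pics/s5.png',d['img'][140:300,220:400,::-1].repeat(3,0).repeat(3,1))"
```

```text
t 10.25 tcp [ 19.   -0.  140.1] tip [37.5 -0.3 69.5] z [ 0.253 -0.003 -0.968] y [ 0.968 -0.005  0.253] F [-0.8 -0.2 -0.3] q [ 0.23  0.48 -0.41  2.06  0.62  0.46 -0.82]
```

View pics/s5.png

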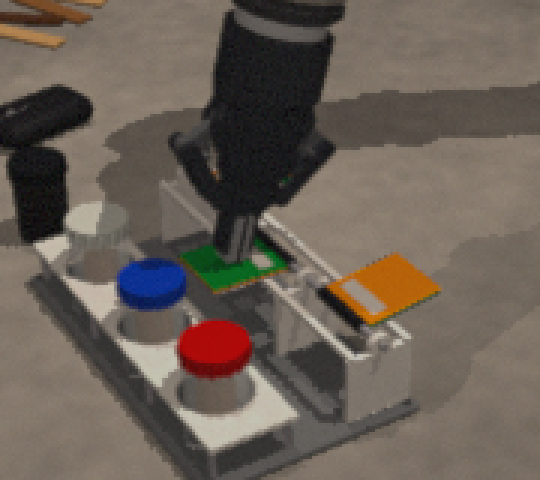

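View pics/w5.png

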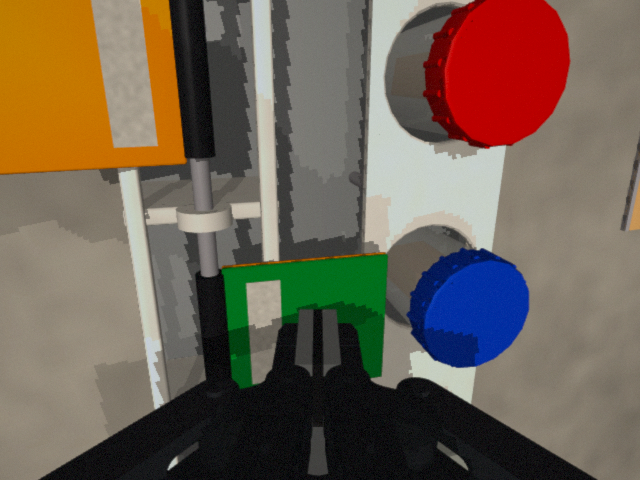

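Request:
drive_tool --rows '[[[0,0,-0.02,0.08,0,0,0],[0,0,0,0,0,0,0]]]'

```text
time: 10.52
ee_pos: [571.8, -16.2, 139.5]
ee_rot: [2.884, 0.002, 1.412]
wrist_force: [0.1, -0.4, 0.4]
grip_width: 0.2
```

Request:
drive_tool --rows '[[[0,0,-0.02,0.06,0,0,0],[0,0,0,0,0,0,0]]]'

```text
time: 10.68
ee_pos: [572.0, -16.2, 138.4]
ee_rot: [2.883, 0.002, 1.411]
wrist_force: [-4.9, -0.5, 8.3]
grip_width: -0.1
```

Request:
drive_tool --rows '[[[0,0,0.05,-0.2,0,0,0],[0,0,0.1,-0.5,0,0,0],[0,0,0,-1,0,0,0],[0,0,0,-1,0,0,0],[0,0,-0.5,-0.8,0,0,0],[0,0,-0.9,-0.5,0,0,0],[0,0,-0.9,-0.5,0,0,0],[0,0,0,0,0,0,0],[0,0,0,0,0,0,0]]]'

```text
time: 11.43
ee_pos: [475.4, -0.8, 252.5]
ee_rot: [2.882, 0.003, 1.412]
wrist_force: [0.5, -0.0, 0.5]
grip_width: 0.3
```

```bash
python3 -c "
from h import *
from rig import bot
s=bot.observe();rep(s);d=bot.read_camera('wrist');cv2.imwrite('pics/w6.png',d['img'][:,:,::-1]);np.savez('w6.npz',TW=wristT(s,d),**d)
d=bot.read_camera('scene');cv2.imwrite('pics/s6.png',d['img'][150:290,220:390,::-1].repeat(4,0).repeat(4,1))
d=bot.read_camera('top');cv2.imwrite('pics/t6.png',d['img'][180:300,240:400,::-1].repeat(4,0).repeat(4,1))"
```

```text
t 11.4333 tcp [-78.3   0.6 252.5] tip [-59.6   0.3 182. ] z [ 0.256 -0.004 -0.967] y [ 0.967 -0.005  0.256] F [0.5 0.  0.5] q [ 0.39  0.17 -0.61  2.18  0.34  0.61 -0.62]
```

View pics/s6.png

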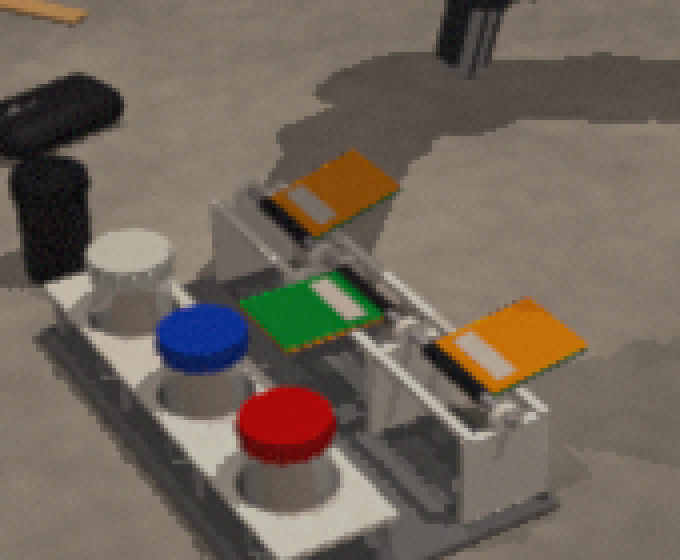

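View pics/w6.png

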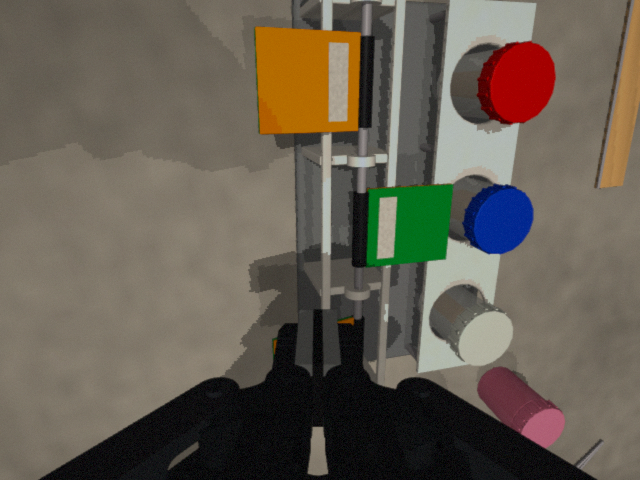

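View pics/t6.png

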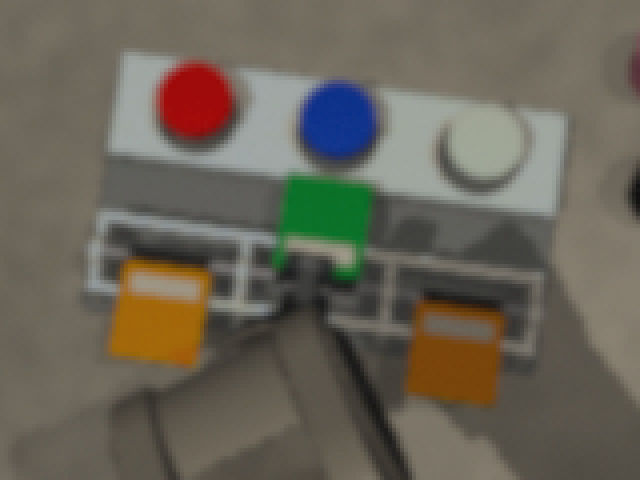

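```bash
python3 - <<'E'
from h import *
w=np.load('w6.npz');s=np.load('scene0.npz')
Rr=Ro.from_euler('z',-TH)
def tri(a,b):
    o1=w['TW'][:3,3];d1=ray(w,a,0,w['TW'])-o1;o2=s['T'][:3,3];d2=ray(s,b,0)-o2
    t=np.linalg.lstsq(np.c_[d1,-d2],o2-o1,rcond=None)[0];p=o1+d1*t[0];q=o2+d2*t[1]
    print(Rr.apply((p+q)/2-ROD).round(1),'miss',np.linalg.norm(p-q).round(1))
c=lambda x,y:(220+x/4-.4,150+y/4-.4)
tri((451,184),c(290,351));tri((446,263),c(241,302))
tri((368,187),c(383,318)); tri((366,265),c(335,272))
# rod reference: upright ring tops
tri((361,161),c(408,330));tri((357,294),c(330,260))
E
```

```text
[63.5 27.7 65.7] miss 2.5
[ 63.8 -27.9  66.9] miss 5.0
[ 5.1 28.  65. ] miss 0.0
[  4.6 -24.8  66.3] miss 1.2
[-0.1 44.8 64.9] miss 0.1
[ -1.8 -45.1  63.2] miss 5.9
```

```bash
python3 -c "
from rig import bot
print(bot.close_job())"
```

```text
the job is handed in; nothing more can be done
None
```

I pushed the middle tag, the one in front of the blue-lidded cup, right over its hinge with the shut fingertips. It now lies on the rest on the cups' side, green up, and I handed the job in at about 11.5 s.

**Last checks:**
- At the end of the push the tag pressed back with about 8 N, so it was down on its rest.
- After backing off, triangulating the tag's far edge put it at 66–67 mm high, against 65 mm for the rod, so it is level to within about 1–2 mm. The two views missed each other by 2.5 to 5 mm at those corners, so that figure is approximate.
- The other two tags still show amber, and the cups show no visible movement. I did not measure either, and I did not look again at all the loose things on the bench.
- The gripper was well clear, and the highest force I read was about 10 N.

**What did not go to plan:** My first approach, with the fingers tilted 42°, ran two joints (4 and 7) up against their range limits. I turned the gripper by 90° and used a 15° tilt instead. The position reports and pictures showed no contact with anything during those attempts.

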